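Unlock the filter housing, draw out the filter plate and present it to the reader

TASK

Crank the black handwheel on the white filter housing clockwise (seen from above) by its red knob, a little over one full turn, until it comes to its stop and the brass bolt has cleared the still-shut flap; then lift the flap up until it stands open, and draw the orange filter plate straight up out of its well. Finish while still holding the plate in the gripper: upright, still, and over the middle of the blue window of the grey code reader, its bottom edge clear above the window by roughly a hand's breadth (about 10 cm), with nothing else touching it. The wheel stays at its stop, the flap stays open, and the other things on the bench are left where they are.

Things in the scene. Friction and masses are not known exactly. Their poses are not given: they have to be found in the camera images.
- housing: White filter housing fixed to the bench, about 170 (x) x 310 (y) x 100 mm high. Origin on the bench under it; own x points away from the robot at yaw 0, own y to the left, z up. Handwheel on its right (-y) part, axis at own (0, -75) mm; the filter well under the flap in its left part, centred at own (0, 80) mm.
- well (a point): Centre of the filter well's mouth, in the housing's top, 100 mm above the bench. Mouth 110 (housing x) x 120 (housing y) mm; well floor 55 mm above the bench; in the floor's middle a slot 64 (x) x 13 (y) mm, its bottom 12 mm above the bench, in which the filter plate stands.
- bolt (a joint): Slide of the brass bolt (16 mm wide, top 115 mm above the bench) in m. At 0 it lies over the right front corner of the flap and holds it shut; the wheel drives it 6 mm per rad to the housing's right (-y), to 0.043 at the wheel's stop, clear of the flap.
- wheel (a joint): Turn of the black handwheel (disc 100 mm diameter, top face 124 mm above the bench, vertical axis) in rad; grows clockwise seen from above; starts between 0 and 0.6, end stop at 7.2, where the bolt is fully back. It stays where it is left; about 2 N at the knob turns it.
- wheel_axis (a point): Point on the wheel's axis, 150 mm above the bench, level with knob_grip.
- knob_grip (a point): Middle of the red crank knob, 150 mm above the bench: an upright sleeve 14 mm in diameter and 40 mm tall (126 to 166 mm above the bench), 40 mm from the wheel's axis. The sleeve spins freely on its pin, so it can be held with a fixed gripper direction while it goes round.
- flap (a joint): Opening angle of the dark grey flap in rad: 0 shut, 1.57 upright, 1.9 its stop (leaning away). Friction hinge: it stays at any angle; about 2 to 3 N at the handle moves it.
- flap_hinge (a point): Middle of the flap's hinge line, on the flap's far (+x of the housing) edge; hinge line along the housing's y axis; the free edge swings up and away from the robot. The flap is 130 long (hinge to free edge) x 140 wide x 6 mm thick, its underside at hinge height.
- flap_handle (a point): Middle of the aluminium bar handle near the flap's free edge: round bar 10 mm in diameter, 60 mm long between two posts, parallel to the hinge, its centre 40 mm off the flap's top face; 122 mm along the flap from the hinge and 46 mm off the flap's underside. It can turn in the fingers while the flap swings.
- filter: Orange filter plate, about 100 g, standing upright in the slot of the well and hidden until the flap is open. Origin at the centre of its bottom edge; own z up, own y across its thickness (10 mm, in line with the housing's y at the start). Lower part 60 (x) x 10 x 45 mm high with pale filter faces, above it a grip tab 34 (x) x 10 x 35 mm high; 80 mm high in all, its top 8 mm below the shut flap.
- reader: Grey upward-looking code reader fixed to the bench, 110 x 110 x 40 mm high, origin under its centre. It and the vial heater swap places: one is left of the housing, the other right.
- reader_window (a point): Centre of the blue 80 x 80 mm window on the reader's top, 41 mm above the bench, z up.
- heater: Bystander: fixed aluminium vial heating block, 100 x 100 x 57 mm high with vial caps, origin under its centre.
- amber_bottle: Bystander: amber bottle, 64 mm diameter, 150 mm high, origin under its centre.
- septa_jar: Bystander: glass jar, 56 mm diameter, 70 mm high, origin under its centre.
- beaker: Bystander: glass beaker, 70 mm diameter, 90 mm high, origin under its centre.
- wrench: Bystander: steel wrench lying flat on the bench.
- brush: Bystander: brush lying on the bench.
- column_box: Bystander: cardboard box 70 x 120 x 50 mm, origin under its centre.

How it is judged:
By the outcome, as a careful person would: the job done as asked, in the order asked, and still so for the second after the job is handed in, while the arm keeps its last pose, push and grip.
It also fails if it takes over 72 s, if anything falls off the work surface, if the arm or the gripper's body presses on something with over 40 N, if the wrist force passes 120 N, or if a joint passes its speed limit or range.

ROBOT

A 6-joint arm with a two-finger parallel gripper is mounted at the origin on the work surface. World frame = base frame: x ahead of the robot, y to its left, z up, the work surface at z = 0. Lengths are in m, angles in rad, forces in N, time in s.
With the tool pointing down it reaches from about 0.35 to 0.85 m from the base axis. Payload 8.1 kg.
Tool frame: the origin (TCP) lies midway between the tips of the shut fingers; the grasp point (between the pads) lies r.hold_point_z behind it (r.hold_point_z is the distance from the TCP to the grasp point, in m); z points along the fingers, x is the direction in which the jaws open and shut, and the axes are right-handed (so a half turn about z gives the same grasp; the last joint's range is limited). The gripper opens to 85 mm and grips with 20 to 120 N. Pads are 22 mm wide; open, the fingers measure 114 mm over their backs; the gripper's body (76 mm by 85 mm) begins 54 mm behind the grasp point. The pads swing forward as they close: fully open they stand 13 mm farther back than shut.
Start: joints at [-1.397, 0.13, 1.488, -0, 1.523, -0.085], TCP at [0.154, -0.58, 0.231] pointing down, gripper open.
Joint ranges: [-2.96, 2.96], [-0.89, 2.26], [0.02, 2.5], [-1.34, 4.48], [0, 2.73], [-2.66, 2.66]. Speed limits (rad/s): [2.39, 2.39, 2.79, 3.14, 3.14, 3.14].

INTERFACE

Orientations are given as a unit quaternion [x, y, z, w].
In Python, from plant import telemetry, viewer, r gives the robot as it stands.
- The arm moves only by the tool play_rows, never from a script. Its argument "moves" is a list of rows, each an object of numbers: "tx", "ty", "tz": the shift along the world's x, y, z in cm; "twist": the turn about the world's z in degrees; "hand": the finger opening in cm, from 0 to 8.54. A call has 1 to 10 rows; each row is the pose to reach, as a shift and turn from the pose commanded when the call began; what a row does not reach only later rows make up. A row lasts 1/12 s, in which the tool goes at most 41.7 mm and 7.16 degrees, less where a joint would pass 70% of its speed; a pose out of reach is approached as far as the arm can. A call with a gripper value outside its range is refused whole. The fingers move at their own pace and stop on an object; "force" is the grip in N (left out, the last holds). Time passes only in rows, so rows that repeat a pose let the fingers close. It gives the time, the measured TCP pose, the force and the opening at its end, in the units of the state.
- telemetry.state(): the state, without advancing time (a new reading comes with each control period).
- viewer.grab_frame(name): name is "scene" or "top" or "wrist"; returns the picture (400x640x3 uint8, red, green, blue); there is no depth.
- viewer.calibration(name): a dict with "fovy" (degrees; the focal length in pixels is half the picture's height over the tangent of half this angle, whatever the lens; pixels are square), "cx", "cy" (the principal point, pixels), "distortion" ([k1, k2, p1, p2, k3] as OpenCV has them; the pictures are not rectified), "view" (4x4, takes a point from world to camera coordinates). Camera axes: x right, y up, looking along -z (the intrinsics and any distortion apply to the point x, -y, -z); pixel columns grow to the right and rows downward; lengths in m; the calibration is good to about 2 mm. A picture is of the moment at which its call begins: read the wrist's pose just before it. calibration takes no time and is no camera call; for the wrist camera it gives the pose at the moment of the call.
- r.hand_in(): hands the job in, once; it reports no verdict.
The state is a dict: "clock": time; "q": joint angles; "joint_velocities": joint speeds; "effort": joint torques, N m; "tcp_pos": TCP position; "eef_rot": TCP orientation; "force": force on the tool from outside, world axes, zero at the start; "moment": the same for the moment, N m; "gripper_width": finger opening in m.
Only numpy, scipy, OpenCV 4.12 (cv2) and the standard library are available. Lean on these libraries where they do the work, as an engineer would, in place of code of your own. Each camera call takes 0.05 s, during which the arm holds its last target.

## Working session

There is one attempt and no reset: what is moved stays moved. The work goes in short steps, Python scripts to look and compute and a tool call to move; the robot and the scene stay as the last step left them, time stands still between calls to the robot, and variables do not carry over. Pictures are saved under pics/ and viewed, and the job is handed in when it is done.

Besides the shell and the picture viewer there is one more tool, called after "Call:" as name([rows], argument=value, ...), one row to a line, values as JSON. play_rows: Moves the arm, as the interface text tells. Its arguments: {"type":"object","properties":{"moves":{"type":"array"},"force":{"type":"number"}},"required":["moves"]}

```bash
ls; mkdir -p pics; cat > h.py <<'E'
import numpy as np, cv2
from plant import telemetry, viewer, r
def K(c):
    f=200/np.tan(np.radians(c['fovy'])/2)
    return np.array([[f,0,c['cx']],[0,f,c['cy']],[0,0,1.]])
def ray(c,uv):
    uv=np.array(uv,float).reshape(-1,1,2)
    n=cv2.undistortPoints(uv,K(c),np.array(c['distortion'],float)).reshape(-1,2)
    V=np.array(c['view']);R=V[:3,:3];t=V[:3,3]
    d=np.c_[n[:,0],-n[:,1],-np.ones(len(n))]@R
    return -R.T@t,d
def onz(c,uv,z):
    o,d=ray(c,uv); return o+d*((z-o[2])/d[:,2])[:,None]
def proj(c,P):
    V=np.array(c['view']);p=np.array(P,float).reshape(-1,3)@V[:3,:3].T+V[:3,3]
    p=p*[1,-1,-1]
    return cv2.projectPoints(p,np.zeros(3),np.zeros(3),K(c),np.array(c['distortion'],float))[0].reshape(-1,2)
def grab(n,f):
    c=viewer.calibration(n); im=viewer.grab_frame(n)
    cv2.imwrite(f'pics/{f}.png',im[:,:,::-1]); np.savez(f'pics/{f}.npz',im=im,**{k:np.array(v) for k,v in c.items()})
    return c,im
def load(f):
    z=np.load(f'pics/{f}.npz'); return {k:z[k] for k in z.files if k!='im'},z['im']
E
python3 - <<'E'
from h import *
for n in('top','scene','wrist'):
    c,_=grab(n,n+'0'); print(n,c['fovy'],c['distortion'],np.round(-np.array(c['view'])[:3,:3].T@np.array(c['view'])[:3,3],3))
print(telemetry.state(), r.hold_point_z)
E
```

```text
pics
top 50.64564826102503 [0.003405 0.       0.       0.       0.      ] [0.523 0.033 1.377]
scene 52.4146055585063 [-0.05719575  0.          0.          0.          0.        ] [ 1.353 -0.429  0.949]
wrist 59.449271612385125 [0.01271795 0.         0.         0.         0.        ] [ 0.232 -0.559  0.373]
{'clock': 0.15, 'q': array([-1.39738322e+00,  1.30964939e-01,  1.48904290e+00,  4.66488614e-06,
        1.52299787e+00, -8.54153356e-02]), 'joint_velocities': array([-0.00044456, -0.00242535, -0.0041153 , -0.00010707, -0.00199729,
        0.00046004]), 'effort': array([-1.05230200e-03, -5.70059323e+01, -5.01162744e+01, -3.73975390e-04,
        9.55277734e-03,  7.64782499e-06]), 'tcp_pos': array([ 0.15350978, -0.579591  ,  0.23049144]), 'eef_rot': array([ 7.92447899e-01, -6.09939200e-01, -5.19505389e-04, -4.78848451e-04]), 'force': array([-0.42863038,  0.05309595,  0.02382651]), 'moment': array([ 0.00870064, -0.02829889, -0.01718824]), 'gripper_width': 0.08535996281137459} 0.0187
```

View pics/top0.png

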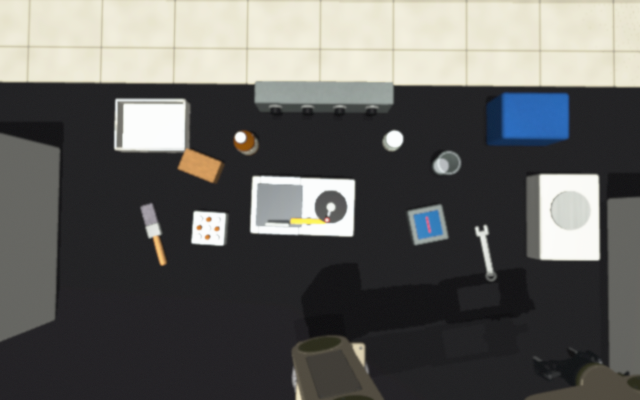

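View pics/scene0.png

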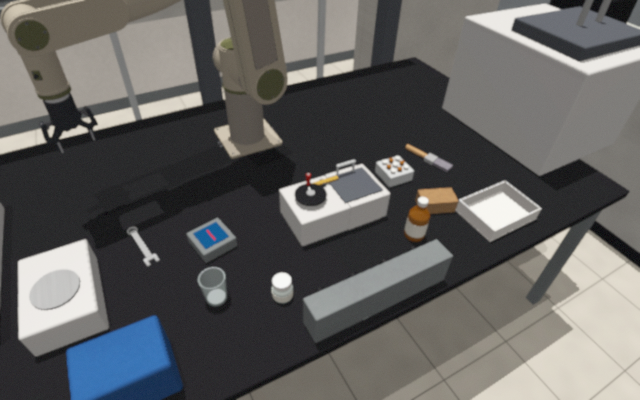

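View pics/wrist0.png

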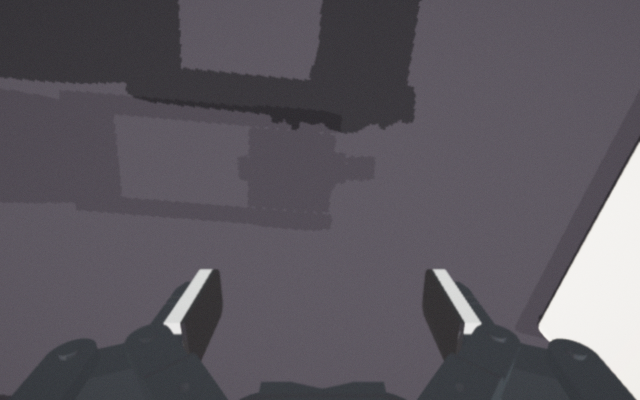

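Top view: the housing spans about px (250–355, 176–236), with the reader at (428,225) and the heater at (210,228). I'll zoom in.

```bash
python3 - <<'E'
from h import *
c,im=load('top0'); s=im[165:245,240:365,::-1]; cv2.imwrite('pics/z1.png',cv2.resize(s,None,fx=6.2,fy=6.2,interpolation=cv2.INTER_CUBIC))
c2,im2=load('scene0'); s=im2[145:245,270:400,::-1]; cv2.imwrite('pics/z2.png',cv2.resize(s,None,fx=6,fy=6,interpolation=cv2.INTER_CUBIC))
hsv=cv2.cvtColor(im,cv2.COLOR_RGB2HSV)
# housing white mask
m=cv2.inRange(hsv,(0,0,170),(180,50,255)); m[:, :240]=0;m[:,365:]=0;m[:165]=0;m[245:]=0
cs=cv2.findContours(m,0,2)[0]; pts=np.vstack([x for x in cs if len(x)>10]); rc=cv2.minAreaRect(pts); b=cv2.boxPoints(rc)
print('box px',b); P=onz(c,b,0.1);print(P, rc)
print('center',P.mean(0),[np.linalg.norm(P[i]-P[i-1]) for i in range(4)])
hsv=cv2.cvtColor(im,cv2.COLOR_RGB2HSV)
def blob(n,m,z):
    M=cv2.moments(m,True); print(n,M['m00'], onz(c,[M['m10']/M['m00'],M['m01']/M['m00']],z))
m=cv2.inRange(hsv,(95,100,60),(125,255,255)); m2=m*0; m2[195:255,400:460]=m[195:255,400:460]
pts=np.argwhere(m2)[:,::-1].astype(np.float32); rc=cv2.minAreaRect(pts); print('reader',rc, onz(c,rc[0],0.041), onz(c,cv2.boxPoints(rc),.041))
m=cv2.inRange(hsv,(0,120,80),(10,255,255))|cv2.inRange(hsv,(170,120,80),(180,255,255)); m2=m*0; m2[170:240,300:360]=m[170:240,300:360]
blob('knob',m2,.166); print(np.argwhere(m2)[:,::-1])
m=cv2.inRange(hsv,(0,0,0),(180,255,70)); m2=m*0; m2[185:228,308:352]=m[185:228,308:352]
cc=max(cv2.findContours(m2,0,2)[0],key=cv2.contourArea); print(cv2.minEnclosingCircle(cc)); print('wheel',onz(c,cv2.minEnclosingCircle(cc)[0],.124))
E
```

```text
box px [[249.83446 232.63693]
 [251.87901 175.38852]
 [354.78345 179.06369]
 [352.7389  236.3121 ]]
[[ 0.4625362   0.24890007  0.1       ]
 [ 0.63575729  0.245191    0.1       ]
 [ 0.62737235 -0.06664614  0.1       ]
 [ 0.45440881 -0.06164013  0.1       ]] ((302.3089599609375, 205.85031127929688), (102.97005462646484, 57.28490447998047), 2.0454084873199463)
center [0.54501867 0.0914512  0.1       ] [np.float64(0.3106465354694161), np.float64(0.17326079799114472), np.float64(0.31194985049470814), np.float64(0.17303597258417497)]
reader ((427.82696533203125, 224.1346435546875), (24.906747817993164, 24.710630416870117), 78.69007110595703) [[ 0.49183742 -0.30240212  0.041     ]] [[ 0.52225844 -0.25649002  0.041     ]
 [ 0.53825718 -0.33282282  0.041     ]
 [ 0.46147419 -0.34822428  0.041     ]
 [ 0.44550576 -0.27203461  0.041     ]]Traceback (most recent call last):
  File "<stdin>", line 16, in <module>
  File "<stdin>", line 12, in blob
ZeroDivisionError: float division by zero
```

```bash
sleep 0
```

```text
(no output)
```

View pics/z1.png

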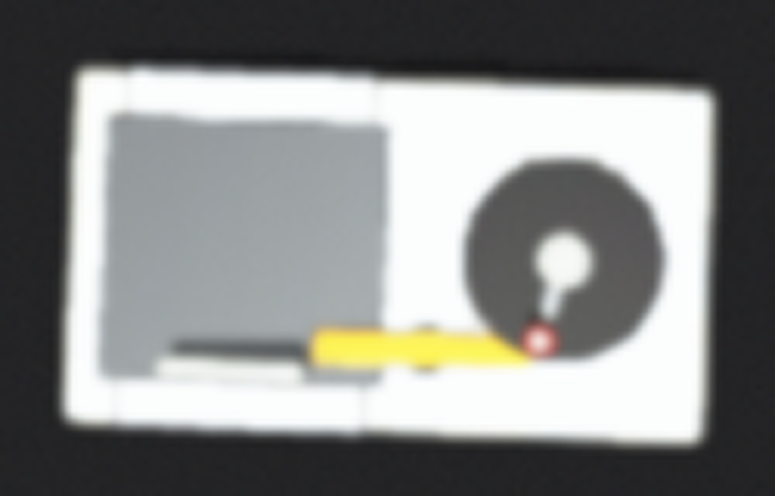

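View pics/z2.png

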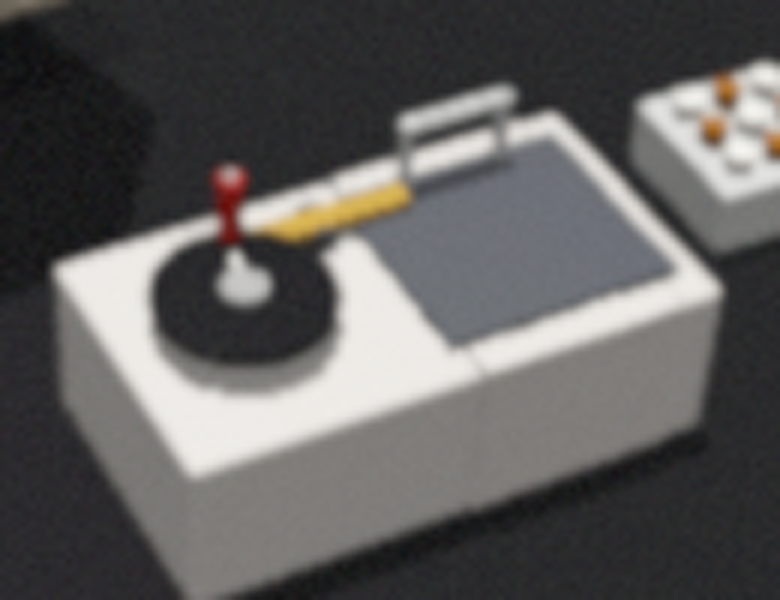

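```bash
python3 - <<'E'
from h import *
c,im=load('top0'); c2,im2=load('scene0')
k1=[240+540/6.2,165+341/6.2]; w1=[240+564/6.2,165+259/6.2]
kn=onz(c,k1,.166)[0]; print('knob top',kn,'wheel disc c',onz(c,w1,.124))
ctr=np.array([.545,.0915]); yaw=-.0265
R=np.array([[np.cos(yaw),-np.sin(yaw)],[np.sin(yaw),np.cos(yaw)]])
W=lambda x,y,z:np.r_[ctr+R@[x,y],z]
wa=W(0,-.075,.15); print('axis',wa,'knob r',np.linalg.norm(kn[:2]-wa[:2]), 'ang',np.degrees(np.arctan2(*(kn[:2]-wa[:2])[::-1])))
print('handle top px', onz(c,[240+230/6.2,165+368/6.2],.15))
P=[W(-.085,-.155,.1),W(.085,-.155,.1),W(.085,.155,.1),W(-.085,.155,.1),wa*[1,1,0]+[0,0,.124],kn]
z=(proj(c2,P)-[270,145])*6
v=cv2.imread('pics/z2.png')
for p in z: cv2.drawMarker(v,tuple(int(a) for a in p),(0,0,255),0,15,2)
z=(proj(c,P)-[240,165])*6.2
u=cv2.imread('pics/z1.png')
for p in z: cv2.drawMarker(u,tuple(int(a) for a in p),(0,0,255),0,15,2)
cv2.imwrite('pics/o2.png',v);cv2.imwrite('pics/o1.png',u)
# triangulate knob top
k2=[270+230/6,145+172/6]
o1,d1=ray(c,k1);o2,d2=ray(c2,k2);d1=d1[0];d2=d2[0]
s=np.linalg.lstsq(np.c_[d1,-d2],o2-o1,rcond=None)[0]; print('tri',o1+d1*s[0],o2+d2*s[1])
E
```

```text
knob top [0.50383267 0.01693966 0.166     ] wheel disc c [[0.54245802 0.00525171 0.124     ]]
axis [0.54301273 0.01652633 0.15      ] knob r 0.0391822385006828 ang 179.39558593915172
handle top px [[0.48961241 0.16165739 0.15      ]]
tri [0.50385272 0.01695663 0.16728744] [0.50482982 0.01874017 0.16724871]
```

View pics/o1.png

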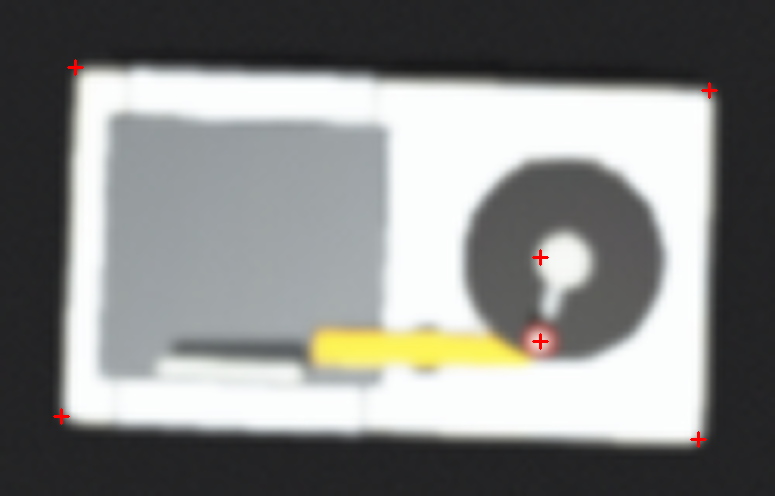

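View pics/o2.png

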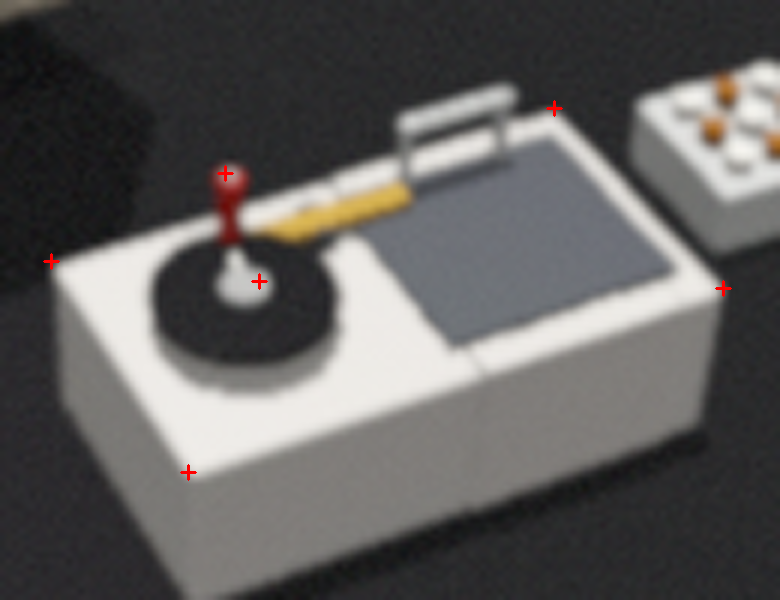

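```bash
python3 - <<'E'
from h import *
c,im=load('top0'); c2,im2=load('scene0')
F=onz(c,[[240+x/6.2,165+y/6.2] for x,y in [(110,117),(387,126),(382,381),(101,376)]],.106)
print(F,F.mean(0)); 
F2=onz(c2,[[270+x/6,145+y/6] for x,y in [(672,270),(455,348),(358,233),(552,137)]],.106); print(F2)
print(onz(c2,[270+245/6,145+302/6],.124))
C=onz(c2,[[270+x/6,145+y/6] for x,y in [(52,268),(190,478),(722,290),(556,113)]],.1); print(C,C.mean(0))
# handle bar ends scene/top
def tri(a,b):
    o1,d1=ray(c,a);o2,d2=ray(c2,b);d1=d1[0];d2=d2[0]
    s=np.linalg.lstsq(np.c_[d1,-d2],o2-o1,rcond=None)[0]; return np.round([o1+d1*s[0],o2+d2*s[1]],4)
T=lambda x,y:[240+x/6.2,165+y/6.2]
S=lambda x,y:[270+x/6,145+y/6]
print(tri(T(158,365),S(515,94)),tri(T(304,372),S(402,123)))
print('bolt end',onz(c,T(312,348),.115),onz(c2,S(410,188),.115))
E
```

```text
[[0.60975684 0.22614745 0.106     ]
 [0.60658382 0.09140264 0.106     ]
 [0.48282486 0.09252348 0.106     ]
 [0.48397103 0.22877624 0.106     ]] [0.54578414 0.15971245 0.106     ]
[[0.61481788 0.22393049 0.106     ]
 [0.61418602 0.09070688 0.106     ]
 [0.51444003 0.09100187 0.106     ]
 [0.49167424 0.22868233 0.106     ]]
[[0.55306603 0.0026531  0.124     ]]
[[ 0.46052935 -0.06285563  0.1       ]
 [ 0.62912739 -0.06670027  0.1       ]
 [ 0.63461277  0.24303572  0.1       ]
 [ 0.46804867  0.24744657  0.1       ]] [0.54807955 0.0902316  0.1       ]
[[0.4906 0.1958 0.1465]
 [0.4928 0.1993 0.1469]] [[0.488  0.1271 0.1489]
 [0.4897 0.1298 0.1491]]
bolt end [[0.49865082 0.12596637 0.115     ]] [[0.50368095 0.12884595 0.115     ]]
```

Call:
play_rows([
  {"tx": 4, "ty": 4, "tz": 2, "twist": 7, "hand": 4},
  {"tx": 35, "ty": 60, "tz": 3, "twist": 74},
  {"tx": 35, "ty": 60, "tz": 3, "twist": 74},
  {"tx": 35, "ty": 60, "tz": 3, "twist": 74},
  {"tx": 35, "ty": 60, "tz": 3, "twist": 74},
  {"tx": 35, "ty": 60, "tz": 3, "twist": 74},
  {"tx": 35, "ty": 60, "tz": 3, "twist": 74},
  {"tx": 35, "ty": 60, "tz": 3, "twist": 74},
  {"tx": 35, "ty": 60, "tz": 3, "twist": 74},
  {"tx": 35, "ty": 60, "tz": 3, "twist": 74},
])

```text
schema error: expected keys tx, ty, tz, twist, hand
```

Call:
play_rows([
  {"tx": 4, "ty": 4, "tz": 2, "twist": 7, "hand": 4},
  {"tx": 35, "ty": 60, "tz": 3, "twist": 74, "hand": 4},
  {"tx": 35, "ty": 60, "tz": 3, "twist": 74, "hand": 4},
  {"tx": 35, "ty": 60, "tz": 3, "twist": 74, "hand": 4},
  {"tx": 35, "ty": 60, "tz": 3, "twist": 74, "hand": 4},
  {"tx": 35, "ty": 60, "tz": 3, "twist": 74, "hand": 4},
  {"tx": 35, "ty": 60, "tz": 3, "twist": 74, "hand": 4},
  {"tx": 35, "ty": 60, "tz": 3, "twist": 74, "hand": 4},
  {"tx": 35, "ty": 60, "tz": 3, "twist": 74, "hand": 4},
  {"tx": 35, "ty": 60, "tz": 3, "twist": 74, "hand": 4},
])

```text
clock: 0.98
tcp_pos: [0.3656, -0.2237, 0.2544]
eef_rot: [1.0, -0.03, 0.0, 0.0]
force: [1.3, -0.4, -0.4]
gripper_width: 0.0401
```

Call:
play_rows([
  {"tx": 13.5, "ty": 23.5, "tz": 0, "twist": 3, "hand": 4},
  {"tx": 13.5, "ty": 23.5, "tz": 0, "twist": 3, "hand": 4},
  {"tx": 13.5, "ty": 23.5, "tz": 0, "twist": 3, "hand": 4},
  {"tx": 13.5, "ty": 23.5, "tz": 0, "twist": 3, "hand": 4},
  {"tx": 13.5, "ty": 23.5, "tz": 0, "twist": 3, "hand": 4},
  {"tx": 13.5, "ty": 23.5, "tz": 0, "twist": 3, "hand": 4},
  {"tx": 13.5, "ty": 23.5, "tz": 0, "twist": 3, "hand": 4},
  {"tx": 13.5, "ty": 23.5, "tz": 0, "twist": 3, "hand": 4},
  {"tx": 13.5, "ty": 23.5, "tz": 0, "twist": 3, "hand": 4},
  {"tx": 13.5, "ty": 23.5, "tz": 0, "twist": 3, "hand": 4},
])

```text
clock: 1.82
tcp_pos: [0.4999, 0.0091, 0.254]
eef_rot: [1.0, -0.006, -0.0, 0.0]
force: [-1.6, -1.2, 0.1]
gripper_width: 0.0398
```

```bash
python3 - <<'E'
from h import *
s=telemetry.state(); print(s['tcp_pos'],s['eef_rot'],s['q'],s['force'])
c,im=grab('wrist','w1')
print(proj(c,[[.504,.0175,.166],[.543,.005,.124]]))
E
```

```text
[0.49991181 0.00910641 0.25400105] [ 9.99981642e-01 -6.03864464e-03 -4.64141603e-04  1.86240135e-04] [-8.40414453e-02 -1.50642720e-01  1.72617290e+00 -4.43686155e-04
  1.56695891e+00 -7.19621797e-02] [-1.62950317 -1.21855105  0.13779505]
[[327.31140593 197.6519055 ]
 [374.7154427  196.21714254]]
```

View pics/w1.png

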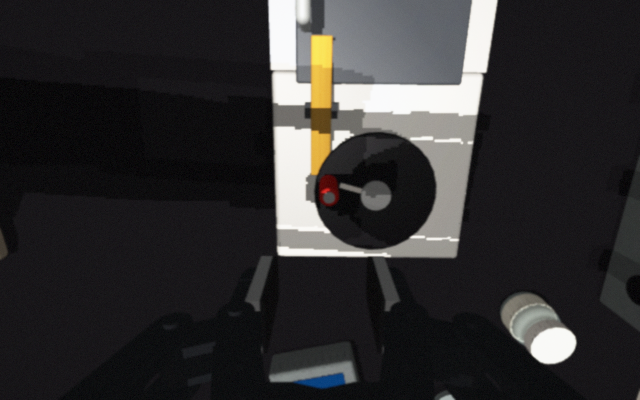

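The wrist view shows the knob top at (328,198), against a prediction of (327,198). The disc centre is near (376,190).

```bash
python3 - <<'E'
from h import *
c,im=load('w1')
print(onz(c,[328.5,198],.166), onz(c,[376,190],.124), onz(c,[376,194],.13))
print('flap corners',onz(c,[[297,81],[463,83]],.106))
g=cv2.cvtColor(im,cv2.COLOR_RGB2GRAY); s=im[110:260,290:450,::-1]
cv2.imwrite('pics/z3.png',cv2.resize(s,None,fx=4,fy=4))
E
```

```text
[[0.50481743 0.01723869 0.166     ]] [[0.54385349 0.01025467 0.124     ]] [[0.54304185 0.00871008 0.13      ]]
flap corners [[0.48164288 0.09445852 0.106     ]
 [0.61133026 0.09121254 0.106     ]]
```

View pics/z3.png

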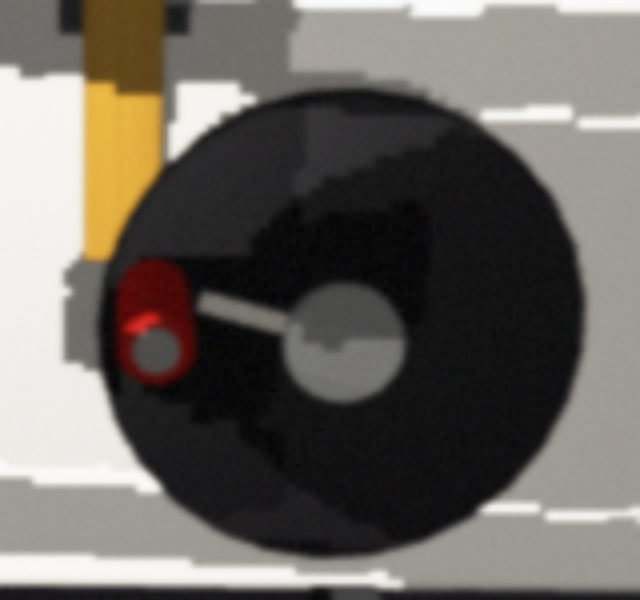

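Call:
play_rows([
  {"tx": 0.4, "ty": 0.8, "tz": -2, "twist": 0, "hand": 2.4},
  {"tx": 0.4, "ty": 0.8, "tz": -4, "twist": 0, "hand": 2.4},
  {"tx": 0.4, "ty": 0.8, "tz": -6, "twist": 0, "hand": 2.4},
  {"tx": 0.4, "ty": 0.8, "tz": -7, "twist": 0, "hand": 2.4},
  {"tx": 0.4, "ty": 0.8, "tz": -7, "twist": 0, "hand": 2.4},
  {"tx": 0.4, "ty": 0.8, "tz": -7, "twist": 0, "hand": 2.4},
])

```text
clock: 2.37
tcp_pos: [0.5039, 0.0166, 0.1845]
eef_rot: [1.0, -0.007, -0.0, 0.0]
force: [0.5, -0.0, 0.6]
gripper_width: 0.0244
```

```bash
python3 - <<'E'
from h import *
s=telemetry.state(); print(s['tcp_pos'],s['eef_rot'],s['force'])
c,im=grab('wrist','w2')
print(proj(c,[[.5045,.0173,.166],[.543,.0065,.13]]))
E
```

```text
[0.50390229 0.01663447 0.18449315] [ 9.99976278e-01 -6.87789716e-03 -3.72119851e-04  1.95380610e-05] [ 0.51068911 -0.00378892  0.58936287]
[[322.30207956 253.48634868]
 [385.27920854 242.13255675]]
```

View pics/w2.png

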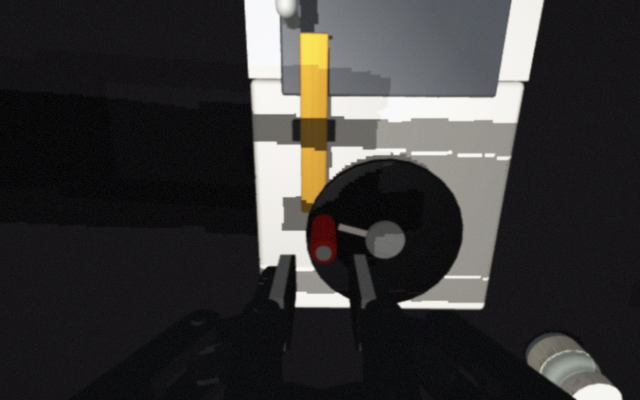

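The knob top is at (323,252) as predicted, centred between the fingers. The hub is at (385,240), also as predicted. Next I descend and grip.

Call:
play_rows([
  {"tx": 0.05, "ty": 0.05, "tz": -1.7, "twist": 0, "hand": 2.4},
  {"tx": 0.05, "ty": 0.05, "tz": -3.4, "twist": 0, "hand": 2.4},
  {"tx": 0.05, "ty": 0.05, "tz": -5.0, "twist": 0, "hand": 2.4},
  {"tx": 0.05, "ty": 0.05, "tz": -5.0, "twist": 0, "hand": 2.4},
  {"tx": 0.05, "ty": 0.05, "tz": -5.0, "twist": 0, "hand": 1},
  {"tx": 0.05, "ty": 0.05, "tz": -5.0, "twist": 0, "hand": 1},
  {"tx": 0.05, "ty": 0.05, "tz": -5.0, "twist": 0, "hand": 1},
  {"tx": 0.05, "ty": 0.05, "tz": -5.0, "twist": 0, "hand": 1},
], force=30)

```text
clock: 3.08
tcp_pos: [0.5047, 0.0178, 0.1351]
eef_rot: [1.0, -0.006, -0.0, 0.0]
force: [-5.7, 0.4, -0.0]
gripper_width: 0.0132
```

```bash
python3 - <<'E'
from h import *
s=telemetry.state(); print(s['tcp_pos'],s['force'],s['gripper_width'])
k=s['tcp_pos'][:2]; 
a=np.array([.543,.0065])
d=k-a; print(np.linalg.norm(d),np.degrees(np.arctan2(d[1],d[0])))
# axis assumed: keep dir, r=40
a=k-d/np.linalg.norm(d)*.04; ang=np.arctan2(d[1],d[0]); print(a)
for i in range(1,31):
    t=ang-np.radians(14*i); p=a+.04*np.array([np.cos(t),np.sin(t)]); print(i,14*i,np.round((p-k)*100,2))
E
```

```text
[0.50465914 0.01781104 0.13512619] [-5.67993164  0.44932959 -0.01352038] 0.01322568295708081
0.03997450414781763 163.56327746165545
[0.54302445 0.00649279]
1 14 [0.39 0.89]
2 28 [0.98 1.67]
3 42 [1.74 2.28]
4 56 [2.63 2.68]
5 70 [3.59 2.86]
6 84 [4.56 2.8 ]
7 98 [5.49 2.51]
8 112 [6.32 2.  ]
9 126 [7.01 1.31]
10 140 [7.5  0.47]
11 154 [ 7.78 -0.47]
12 168 [ 7.82 -1.44]
13 182 [ 7.63 -2.4 ]
14 196 [ 7.21 -3.28]
15 210 [ 6.59 -4.03]
16 224 [ 5.81 -4.61]
17 238 [ 4.91 -4.99]
18 252 [ 3.95 -5.13]
19 266 [ 2.98 -5.04]
20 280 [ 2.06 -4.71]
21 294 [ 1.24 -4.18]
22 308 [ 0.58 -3.46]
23 322 [ 0.12 -2.6 ]
24 336 [-0.13 -1.66]
25 350 [-0.14 -0.68]
26 364 [0.09 0.26]
27 378 [0.54 1.13]
28 392 [1.18 1.86]
29 406 [1.99 2.41]
30 420 [2.9  2.76]
```

Call:
play_rows([
  {"tx": 0.39, "ty": 0.89, "tz": 0, "twist": 0, "hand": 1},
  {"tx": 0.98, "ty": 1.67, "tz": 0, "twist": 0, "hand": 1},
  {"tx": 1.74, "ty": 2.28, "tz": 0, "twist": 0, "hand": 1},
  {"tx": 2.63, "ty": 2.68, "tz": 0, "twist": 0, "hand": 1},
  {"tx": 2.63, "ty": 2.68, "tz": 0, "twist": 0, "hand": 1},
])

```text
clock: 3.5
tcp_pos: [0.5332, 0.0452, 0.1351]
eef_rot: [1.0, -0.006, 0.001, 0.0]
force: [1.7, -0.2, -1.8]
gripper_width: 0.0127
```

```bash
python3 - <<'E'
from h import *
s=telemetry.state(); print(s['tcp_pos'],s['force'],s['gripper_width'])
c,im=grab('wrist','w3')
E
```

```text
[0.53319946 0.04519556 0.13513072] [ 1.69902165 -0.15194876 -1.80974031] 0.012665904012954156
```

View pics/w3.png

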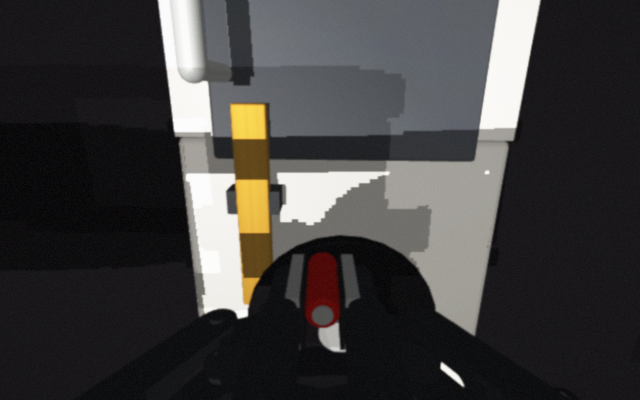

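The knob is held upright and the bolt is retreating. Continuing around the circle.

Call:
play_rows([
  {"tx": 0.96, "ty": 0.18, "tz": 0, "twist": 0, "hand": 1},
  {"tx": 1.93, "ty": 0.12, "tz": 0, "twist": 0, "hand": 1},
  {"tx": 2.86, "ty": -0.17, "tz": 0, "twist": 0, "hand": 1},
  {"tx": 3.69, "ty": -0.68, "tz": 0, "twist": 0, "hand": 1},
  {"tx": 4.38, "ty": -1.37, "tz": 0, "twist": 0, "hand": 1},
  {"tx": 4.87, "ty": -2.21, "tz": 0, "twist": 0, "hand": 1},
  {"tx": 5.15, "ty": -3.15, "tz": 0, "twist": 0, "hand": 1},
  {"tx": 5.19, "ty": -4.12, "tz": 0, "twist": 0, "hand": 1},
  {"tx": 5.0, "ty": -5.08, "tz": 0, "twist": 0, "hand": 1},
  {"tx": 4.58, "ty": -5.96, "tz": 0, "twist": 0, "hand": 1},
])

```text
clock: 4.38
tcp_pos: [0.5771, -0.0147, 0.135]
eef_rot: [1.0, -0.006, 0.0, -0.001]
force: [-4.3, 6.4, 0.4]
gripper_width: 0.013
```

Call:
play_rows([
  {"tx": -0.62, "ty": -0.75, "tz": 0, "twist": 0, "hand": 1},
  {"tx": -1.4, "ty": -1.33, "tz": 0, "twist": 0, "hand": 1},
  {"tx": -2.3, "ty": -1.71, "tz": 0, "twist": 0, "hand": 1},
  {"tx": -3.26, "ty": -1.85, "tz": 0, "twist": 0, "hand": 1},
  {"tx": -4.23, "ty": -1.76, "tz": 0, "twist": 0, "hand": 1},
  {"tx": -5.15, "ty": -1.43, "tz": 0, "twist": 0, "hand": 1},
  {"tx": -5.97, "ty": -0.9, "tz": 0, "twist": 0, "hand": 1},
  {"tx": -6.63, "ty": -0.18, "tz": 0, "twist": 0, "hand": 1},
  {"tx": -7.09, "ty": 0.68, "tz": 0, "twist": 0, "hand": 1},
  {"tx": -7.34, "ty": 1.62, "tz": 0, "twist": 0, "hand": 1},
])

```text
clock: 5.22
tcp_pos: [0.5031, 0.0015, 0.135]
eef_rot: [1.0, -0.006, 0.0, 0.001]
force: [3.6, -3.2, 2.5]
gripper_width: 0.0127
```

Call:
play_rows([
  {"tx": -0.01, "ty": 0.98, "tz": 0, "twist": 0, "hand": 1},
  {"tx": 0.22, "ty": 1.92, "tz": 0, "twist": 0, "hand": 1},
  {"tx": 0.67, "ty": 2.79, "tz": 0, "twist": 0, "hand": 1},
  {"tx": 0.67, "ty": 2.79, "tz": 0, "twist": 0, "hand": 1},
])

```text
clock: 5.55
tcp_pos: [0.5115, 0.0312, 0.1349]
eef_rot: [1.0, -0.005, 0.001, -0.0]
force: [1.3, 1.4, 6.5]
gripper_width: 0.013
```

Call:
play_rows([
  {"tx": 0.3, "ty": 0.38, "tz": 0, "twist": 0, "hand": 1},
  {"tx": 0.64, "ty": 0.73, "tz": 0, "twist": 0, "hand": 1},
  {"tx": 0.64, "ty": 0.73, "tz": 0, "twist": 0, "hand": 1},
])

```text
clock: 5.8
tcp_pos: [0.5176, 0.0374, 0.135]
eef_rot: [1.0, -0.006, 0.001, -0.0]
force: [0.5, 0.8, 6.0]
gripper_width: 0.0126
```

Call:
play_rows([
  {"tx": 0.27, "ty": 0.21, "tz": 0, "twist": 0, "hand": 1},
  {"tx": 0.58, "ty": 0.4, "tz": 0, "twist": 0, "hand": 1},
  {"tx": 0.58, "ty": 0.4, "tz": 0, "twist": 0, "hand": 1},
])

```text
clock: 6.05
tcp_pos: [0.5198, 0.0391, 0.1347]
eef_rot: [1.0, -0.006, -0.004, 0.002]
force: [-20.4, -10.6, 21.1]
gripper_width: 0.0132
```

That is the stop: 23 N of resistance at about 398° of turn. I'll relax, release and look.

Call:
play_rows([
  {"tx": -0.3, "ty": -0.18, "tz": 0, "twist": 0, "hand": 1},
  {"tx": -0.3, "ty": -0.18, "tz": 0, "twist": 0, "hand": 2.4},
  {"tx": -0.3, "ty": -0.18, "tz": 0, "twist": 0, "hand": 2.4},
  {"tx": -0.3, "ty": -0.18, "tz": 0, "twist": 0, "hand": 2.4},
  {"tx": -0.3, "ty": -0.18, "tz": 3, "twist": 0, "hand": 2.4},
  {"tx": -0.3, "ty": -0.18, "tz": 6, "twist": 0, "hand": 2.4},
  {"tx": -0.3, "ty": -0.18, "tz": 9, "twist": 0, "hand": 2.4},
  {"tx": -0.3, "ty": -0.18, "tz": 9, "twist": 0, "hand": 2.4},
])

```text
clock: 6.72
tcp_pos: [0.5224, 0.039, 0.2311]
eef_rot: [1.0, -0.006, 0.005, -0.0]
force: [1.1, 0.6, 0.9]
gripper_width: 0.0238
```

```bash
python3 - <<'E'
from h import *
s=telemetry.state(); print(s['tcp_pos'],s['force'],s['gripper_width'])
c,im=grab('wrist','w4')
E
```

```text
[0.52244797 0.03897022 0.23106565] [1.08178184 0.56238357 0.93729556] 0.023785886750006507
```

View pics/w4.png

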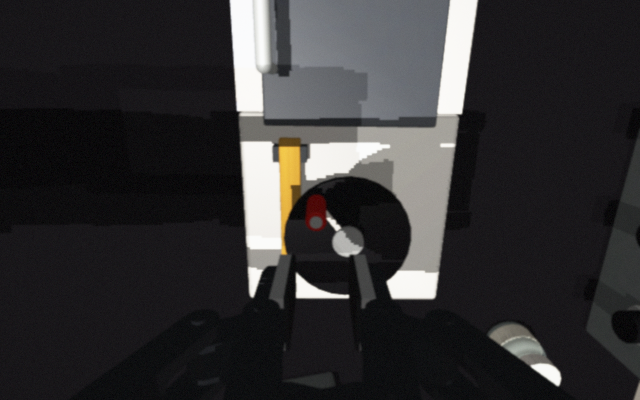

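The bolt end (289,138) is now clear of the flap edge (row ~123). The knob is at (316,222). I'll check these numerically.

```bash
python3 - <<'E'
from h import *
c,im=load('w4')
k=onz(c,[316,222],.166)[0]; d=k[:2]-[.543,.0065]; print(k,np.linalg.norm(d),np.degrees(np.arctan2(d[1],d[0])))
b=onz(c,[[289,138]],.115); print('bolt',b,'flap edge',onz(c,[[265,121],[435,124]],.106))
print('handle end', onz(c,[263,71],.146))
E
```

```text
[0.51966352 0.03851349 0.166     ] 0.03961634467150906 126.09046171349634
bolt [[0.50034243 0.0846737  0.115     ]] flap edge [[0.48224164 0.09622405 0.106     ]
 [0.60930191 0.0923051  0.106     ]]
handle end [[0.4889983  0.12936842 0.146     ]]
```

Call:
play_rows([
  {"tx": -1.1, "ty": 4, "tz": 0, "twist": -0.8, "hand": 3.4},
  {"tx": -2.2, "ty": 8, "tz": 0, "twist": -0.8, "hand": 3.4},
  {"tx": -3.2, "ty": 12.1, "tz": 0, "twist": -0.8, "hand": 3.4},
  {"tx": -3.2, "ty": 12.1, "tz": -2, "twist": -0.8, "hand": 3.4},
  {"tx": -3.2, "ty": 12.1, "tz": -3, "twist": -0.8, "hand": 3.4},
  {"tx": -3.2, "ty": 12.1, "tz": -3, "twist": -0.8, "hand": 3.4},
  {"tx": -3.2, "ty": 12.1, "tz": -3, "twist": -0.8, "hand": 3.4},
])

```text
clock: 7.35
tcp_pos: [0.4864, 0.1587, 0.1926]
eef_rot: [1.0, -0.014, -0.002, 0.001]
force: [-1.0, 0.2, 0.5]
gripper_width: 0.034
```

```bash
python3 - <<'E'
from h import *
s=telemetry.state(); print(s['tcp_pos'],s['eef_rot'],s['force'],s['gripper_width'])
c,im=grab('wrist','w5')
print(proj(c,[[.4905,.131,.146],[.4895,.161,.146],[.4885,.191,.146]]))
E
```

```text
[0.4864222  0.15870093 0.19256252] [ 9.99906251e-01 -1.35567068e-02 -1.82698098e-03  6.05869747e-04] [-1.04416623  0.20211587  0.51503338] 0.03398819105699249
[[329.48160931 274.48418358]
 [326.69714008 228.9313762 ]
 [323.64653879 179.00005651]]
```

View pics/w5.png

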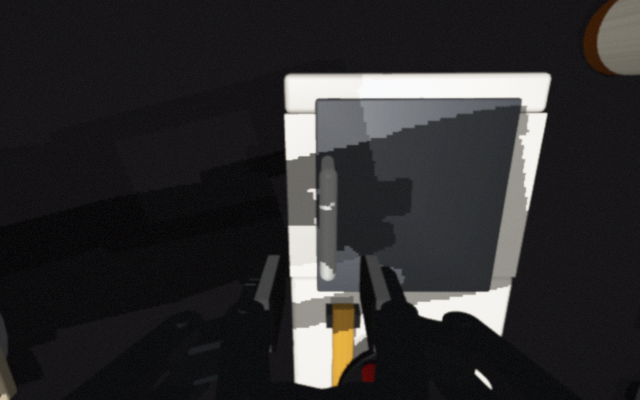

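The handle bar runs from (328,157) to (328,278) in the picture.

```bash
python3 - <<'E'
from h import *
c,im=load('w5')
print(onz(c,[[328,159],[328,276],[328,218]],.146)); print(onz(c,[[317,98],[521,98],[490,291],[317,289]],.106))
s=telemetry.state();print(s['tcp_pos'],s['gripper_width'])
E
```

```text
[[0.49116277 0.20216884 0.146     ]
 [0.48957529 0.12997863 0.146     ]
 [0.49040786 0.16778417 0.146     ]]
[[0.48543387 0.2329293  0.106     ]
 [0.6122259  0.22922725 0.106     ]
 [0.61009886 0.09119452 0.106     ]
 [0.48106576 0.09587807 0.106     ]]
[0.48724298 0.15859659 0.19371882] 0.0334043297880031
```

Call:
play_rows([
  {"tx": 0.3, "ty": 0.4, "tz": -1.5, "twist": 0, "hand": 3.4},
  {"tx": 0.3, "ty": 0.4, "tz": -3.5, "twist": 0, "hand": 3.4},
  {"tx": 0.3, "ty": 0.4, "tz": -5.5, "twist": 0, "hand": 3.4},
  {"tx": 0.3, "ty": 0.4, "tz": -6.5, "twist": 0, "hand": 3.4},
  {"tx": 0.3, "ty": 0.4, "tz": -6.5, "twist": 0, "hand": 0.6},
  {"tx": 0.3, "ty": 0.4, "tz": -6.5, "twist": 0, "hand": 0.6},
  {"tx": 0.3, "ty": 0.4, "tz": -6.5, "twist": 0, "hand": 0.6},
  {"tx": 0.3, "ty": 0.4, "tz": -6.5, "twist": 0, "hand": 0.6},
  {"tx": 0.3, "ty": 0.4, "tz": -6.5, "twist": 0, "hand": 0.6},
], force=25)

```text
clock: 8.15
tcp_pos: [0.4901, 0.1631, 0.1305]
eef_rot: [1.0, -0.013, -0.001, 0.0]
force: [-5.1, -2.5, -0.4]
gripper_width: 0.0092
```

```bash
python3 - <<'E'
from h import *
s=telemetry.state(); print(s['tcp_pos'],s['force'],s['gripper_width'])
k=s['tcp_pos'][[0,2]]+[0,.0187]; print(k)
t0=np.arctan2(.046,.122); L=np.hypot(.122,.046)
for i in range(1,26):
    th=t0+np.radians(4.4*i); print(i,4.4*i,np.round((np.array([-np.cos(th),np.sin(th)])*L-np.array([-.122,.046]))*100,2))
E
```

```text
[0.49006026 0.16306315 0.13048884] [-5.06057719 -2.52741003 -0.35283708] 0.009217805646663848
[0.49006026 0.14918884]
1 4.4 [0.39 0.92]
2 8.8 [0.85 1.81]
3 13.200000000000001 [1.37 2.66]
4 17.6 [1.96 3.47]
5 22.0 [2.61 4.24]
6 26.400000000000002 [3.32 4.94]
7 30.800000000000004 [4.08 5.6 ]
8 35.2 [4.88 6.19]
9 39.6 [5.73 6.72]
10 44.0 [6.62 7.18]
11 48.400000000000006 [7.54 7.58]
12 52.800000000000004 [8.49 7.9 ]
13 57.2 [9.46 8.15]
14 61.60000000000001 [10.44  8.32]
15 66.0 [11.44  8.42]
16 70.4 [12.44  8.44]
17 74.80000000000001 [13.44  8.38]
18 79.2 [14.43  8.25]
19 83.60000000000001 [15.41  8.04]
20 88.0 [16.37  7.75]
21 92.4 [17.31  7.4 ]
22 96.80000000000001 [18.21  6.97]
23 101.2 [19.08  6.47]
24 105.60000000000001 [19.91  5.91]
25 110.00000000000001 [20.7   5.29]
```

Call:
play_rows([
  {"tx": 0.39, "ty": -0.01, "tz": 0.92, "twist": 0, "hand": 0.6},
  {"tx": 0.85, "ty": -0.02, "tz": 1.81, "twist": 0, "hand": 0.6},
  {"tx": 1.37, "ty": -0.04, "tz": 2.66, "twist": 0, "hand": 0.6},
  {"tx": 1.96, "ty": -0.05, "tz": 3.47, "twist": 0, "hand": 0.6},
  {"tx": 2.61, "ty": -0.07, "tz": 4.24, "twist": 0, "hand": 0.6},
  {"tx": 2.61, "ty": -0.07, "tz": 4.24, "twist": 0, "hand": 0.6},
])

```text
clock: 8.65
tcp_pos: [0.5183, 0.1625, 0.1762]
eef_rot: [1.0, -0.014, 0.001, 0.0]
force: [-9.4, -4.7, 9.0]
gripper_width: 0.0088
```

```bash
python3 - <<'E'
from h import *
s=telemetry.state(); print(s['tcp_pos'],s['force'],s['gripper_width'])
c,im=grab('scene','s1'); cv2.imwrite('pics/s1z.png',cv2.resize(im[100:260,250:430,::-1],None,fx=3.5,fy=3.5))
E
```

```text
[0.5182918  0.16247377 0.17615488] [-9.37008115 -4.70184272  8.95660087] 0.008818767496602431
```

View pics/s1z.png

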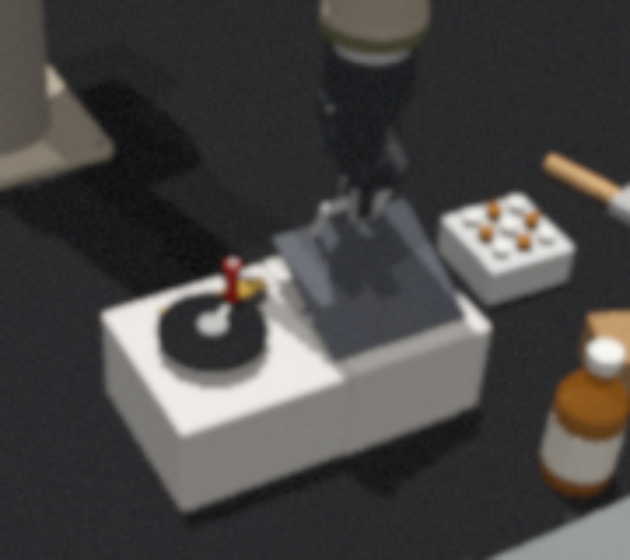

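The flap is rising with the handle in the fingers. Continuing.

Call:
play_rows([
  {"tx": 0.71, "ty": -0.02, "tz": 0.7, "twist": 0, "hand": 0.6},
  {"tx": 1.47, "ty": -0.04, "tz": 1.36, "twist": 0, "hand": 0.6},
  {"tx": 2.27, "ty": -0.06, "tz": 1.95, "twist": 0, "hand": 0.6},
  {"tx": 3.12, "ty": -0.08, "tz": 2.48, "twist": 0, "hand": 0.6},
  {"tx": 4.01, "ty": -0.1, "tz": 2.94, "twist": 0, "hand": 0.6},
  {"tx": 4.93, "ty": -0.13, "tz": 3.34, "twist": 0, "hand": 0.6},
  {"tx": 5.88, "ty": -0.15, "tz": 3.66, "twist": 0, "hand": 0.6},
  {"tx": 6.85, "ty": -0.18, "tz": 3.91, "twist": 0, "hand": 0.6},
  {"tx": 7.83, "ty": -0.2, "tz": 4.08, "twist": 0, "hand": 0.6},
  {"tx": 8.83, "ty": -0.23, "tz": 4.18, "twist": 0, "hand": 0.6},
])

```text
clock: 9.53
tcp_pos: [0.6064, 0.1605, 0.2171]
eef_rot: [1.0, -0.013, 0.002, -0.0]
force: [-3.5, -0.2, 3.3]
gripper_width: 0.0089
```

Call:
play_rows([
  {"tx": 1.0, "ty": -0.02, "tz": 0.02, "twist": 0, "hand": 0.6},
  {"tx": 2.0, "ty": -0.05, "tz": -0.04, "twist": 0, "hand": 0.6},
  {"tx": 2.99, "ty": -0.08, "tz": -0.17, "twist": 0, "hand": 0.6},
  {"tx": 3.97, "ty": -0.1, "tz": -0.38, "twist": 0, "hand": 0.6},
  {"tx": 4.93, "ty": -0.13, "tz": -0.67, "twist": 0, "hand": 0.6},
  {"tx": 5.87, "ty": -0.15, "tz": -1.02, "twist": 0, "hand": 0.6},
  {"tx": 6.77, "ty": -0.18, "tz": -1.45, "twist": 0, "hand": 0.6},
  {"tx": 7.64, "ty": -0.2, "tz": -1.95, "twist": 0, "hand": 0.6},
  {"tx": 7.64, "ty": -0.2, "tz": -1.95, "twist": 0, "hand": 0.6},
])

```text
clock: 10.28
tcp_pos: [0.6845, 0.1586, 0.197]
eef_rot: [1.0, -0.014, 0.003, -0.001]
force: [3.8, -0.3, 2.0]
gripper_width: 0.0086
```

```bash
python3 - <<'E'
from h import *
s=telemetry.state(); print(s['tcp_pos'],s['force'],s['gripper_width'],s['q'])
c,im=grab('scene','s2'); cv2.imwrite('pics/s2z.png',cv2.resize(im[100:260,250:430,::-1],None,fx=3.5,fy=3.5))
E
```

```text
[0.68448996 0.15856344 0.19701304] [ 3.76161968 -0.28110599  2.00178397] 0.008622056764368372 [1.54669993e-01 4.17296344e-01 1.21176465e+00 6.07906286e-05
 1.50628261e+00 1.81780466e-01]
```

View pics/s2z.png

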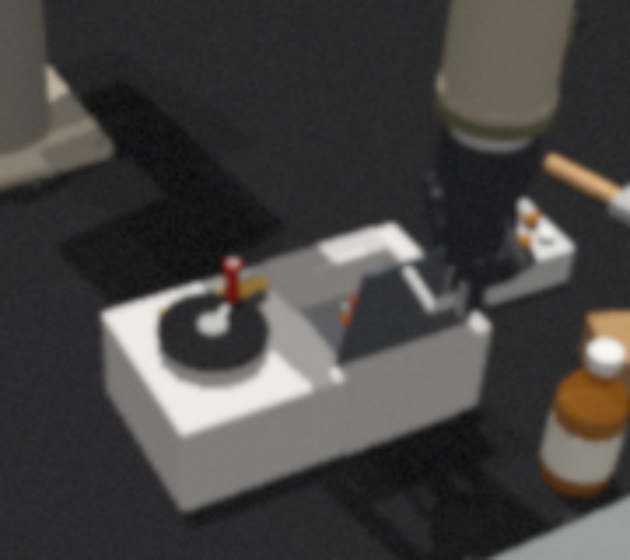

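The flap is at about 1.77 rad (past upright), the handle is on its far side, and the orange plate shows in the well. Next I release, rise and turn the tool.

Call:
play_rows([
  {"tx": 0, "ty": 0, "tz": 0, "twist": 0, "hand": 2.0},
  {"tx": 0, "ty": 0, "tz": 0, "twist": 0, "hand": 2.0},
  {"tx": 0, "ty": 0, "tz": 0.5, "twist": 0, "hand": 2.0},
  {"tx": 0, "ty": 0, "tz": 3.5, "twist": 0, "hand": 2.0},
  {"tx": 0, "ty": 0, "tz": 7, "twist": 0, "hand": 2.0},
  {"tx": 0, "ty": 0, "tz": 10.5, "twist": 0, "hand": 2.0},
  {"tx": -3, "ty": 0, "tz": 10.5, "twist": 7, "hand": 4},
  {"tx": -7, "ty": 0, "tz": 10.5, "twist": 14, "hand": 4},
  {"tx": -11, "ty": 0, "tz": 10.5, "twist": 21, "hand": 4},
  {"tx": -13.7, "ty": 0.1, "tz": 10.5, "twist": 28, "hand": 4},
])

```text
clock: 11.17
tcp_pos: [0.5413, 0.1598, 0.2996]
eef_rot: [0.973, 0.232, -0.0, -0.0]
force: [-1.0, -0.2, 1.0]
gripper_width: 0.0397
```

Call:
play_rows([
  {"tx": 0, "ty": 0, "tz": -2, "twist": 62, "hand": 4},
  {"tx": 0, "ty": 0, "tz": -4, "twist": 62, "hand": 4},
  {"tx": 0, "ty": 0, "tz": -4, "twist": 62, "hand": 4},
  {"tx": 0, "ty": 0, "tz": -4, "twist": 62, "hand": 4},
  {"tx": 0, "ty": 0, "tz": -4, "twist": 62, "hand": 4},
  {"tx": 0, "ty": 0, "tz": -4, "twist": 62, "hand": 4},
  {"tx": 0, "ty": 0, "tz": -4, "twist": 62, "hand": 4},
  {"tx": 0, "ty": 0, "tz": -4, "twist": 62, "hand": 4},
  {"tx": 0, "ty": 0, "tz": -4, "twist": 62, "hand": 4},
  {"tx": 0, "ty": 0, "tz": -4, "twist": 62, "hand": 4},
])

```text
clock: 12.0
tcp_pos: [0.5438, 0.1598, 0.2595]
eef_rot: [0.715, 0.699, -0.0, -0.0]
force: [0.9, -0.2, -0.1]
gripper_width: 0.0401
```

```bash
python3 - <<'E'
from h import *
s=telemetry.state(); print(s['tcp_pos'],s['eef_rot'],s['force'],s['gripper_width'],s['q'])
c,im=grab('wrist','w6')
grab('scene','s3')
print(proj(c,[[.5475,.160,.092]]))
E
```

```text
[0.5437792  0.15976451 0.25953534] [ 7.14950759e-01  6.99174804e-01 -2.90298660e-05 -6.41204773e-05] [ 0.86070706 -0.24908394 -0.05226273] 0.04006415748525715 [ 1.95253028e-01  3.03746420e-02  1.54239951e+00  7.55708153e-05
  1.56893727e+00 -1.35323241e+00]
[[321.83290402 183.25828989]]
```

View pics/w6.png

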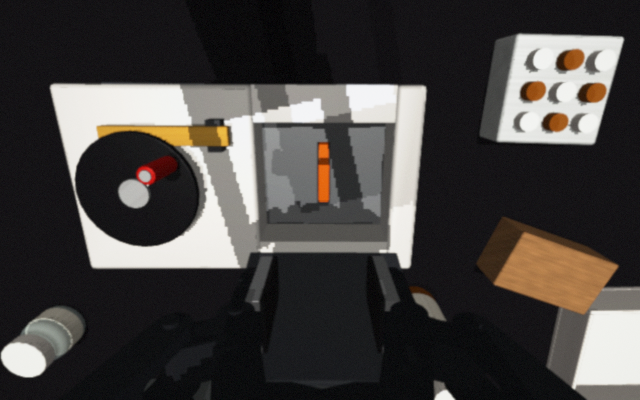

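View pics/s3.png

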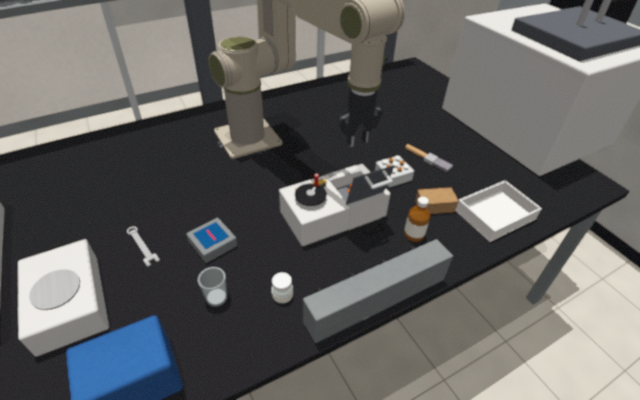

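The orange tab spans rows 142–202 near column 323, upright in the slot. The flap stays open.

```bash
python3 - <<'E'
from h import *
c,im=load('w6')
cv2.imwrite('pics/z6.png',cv2.resize(im[110:250,240:420,::-1],None,fx=4,fy=4))
hsv=cv2.cvtColor(im,cv2.COLOR_RGB2HSV); m=cv2.inRange(hsv,(3,150,60),(18,255,255)); m2=m*0;m2[130:210,300:345]=m[130:210,300:345]
for y in range(138,206,6):
    x=np.where(m2[y])[0]
    if len(x): print(y,x.min(),x.max(),onz(c,[[x.mean(),y]],.092)[0])
print(onz(c,[[323,202.5],[323,160]],.092))
print('well',onz(c,[[265,222],[383,222],[392,125],[265,125]],.055),onz(c,[[258,242],[390,242]],.1))
E
```

```text
144 318 328 [0.51170181 0.16184346 0.092     ]
150 318 329 [0.51702088 0.162172   0.092     ]
156 318 328 [0.5223784  0.16161219 0.092     ]
162 318 328 [0.52780534 0.16149463 0.092     ]
168 318 329 [0.53330274 0.16182665 0.092     ]
174 318 329 [0.53885111 0.16170894 0.092     ]
180 318 329 [0.54446152 0.16158991 0.092     ]
186 318 328 [0.55012448 0.16101107 0.092     ]
192 318 328 [0.55586167 0.16088676 0.092     ]
198 318 328 [0.56166369 0.16076103 0.092     ]
[[0.56605835 0.16066579 0.092     ]
 [0.52598971 0.16153396 0.092     ]]
well [[0.59868361 0.09847768 0.055     ]
 [0.60152797 0.22373643 0.055     ]
 [0.5005847  0.22919699 0.055     ]
 [0.49778842 0.10594005 0.055     ]] [[0.60119752 0.09864574 0.1       ]
 [0.60402268 0.2229435  0.1       ]]
```

View pics/z6.png

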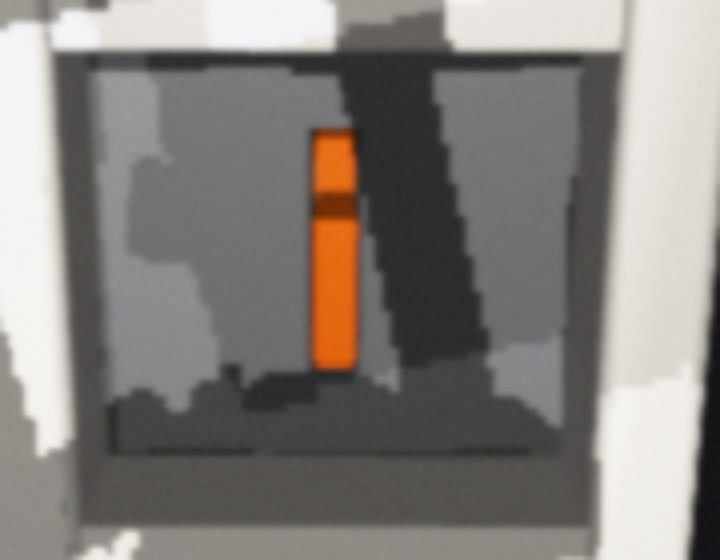

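Call:
play_rows([
  {"tx": 0.4, "ty": 0.15, "tz": -3, "twist": 0, "hand": 4},
  {"tx": 0.4, "ty": 0.15, "tz": -6, "twist": 0, "hand": 4},
  {"tx": 0.4, "ty": 0.15, "tz": -9, "twist": 0, "hand": 4},
  {"tx": 0.4, "ty": 0.15, "tz": -12, "twist": 0, "hand": 4},
  {"tx": 0.4, "ty": 0.15, "tz": -14, "twist": 0, "hand": 4},
  {"tx": 0.4, "ty": 0.15, "tz": -14, "twist": 0, "hand": 4},
  {"tx": 0.4, "ty": 0.15, "tz": -14, "twist": 0, "hand": 4},
])

```text
clock: 12.68
tcp_pos: [0.5471, 0.161, 0.1182]
eef_rot: [0.717, 0.697, -0.001, -0.001]
force: [0.0, -0.1, 0.4]
gripper_width: 0.0401
```

```bash
python3 - <<'E'
from h import *
s=telemetry.state(); print(s['tcp_pos'],s['eef_rot'],s['force'],s['gripper_width'])
c,im=grab('wrist','w7')
E
```

```text
[0.54708201 0.16103222 0.11821698] [ 0.71705454  0.69701544 -0.00126013 -0.00081758] [ 0.03406859 -0.06754057  0.43783757] 0.04011279822183075
```

View pics/w7.png

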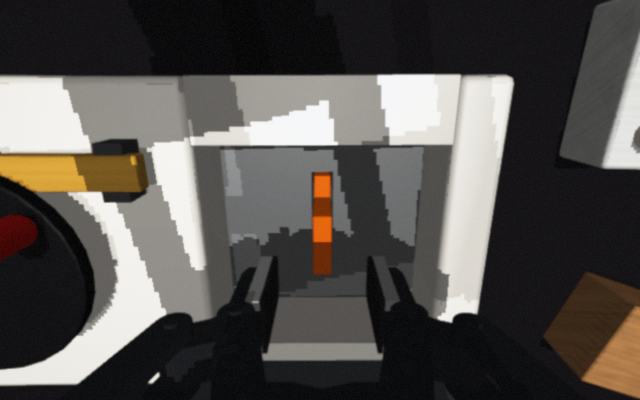

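The plate (column 322) is centred between the fingers. Down and grip.

Call:
play_rows([
  {"tx": 0.05, "ty": 0, "tz": -2, "twist": 0, "hand": 4},
  {"tx": 0.05, "ty": 0, "tz": -4, "twist": 0, "hand": 4},
  {"tx": 0.05, "ty": 0, "tz": -5.6, "twist": 0, "hand": 4},
  {"tx": 0.05, "ty": 0, "tz": -5.6, "twist": 0, "hand": 4},
  {"tx": 0.05, "ty": 0, "tz": -5.6, "twist": 0, "hand": 0.5},
  {"tx": 0.05, "ty": 0, "tz": -5.6, "twist": 0, "hand": 0.5},
  {"tx": 0.05, "ty": 0, "tz": -5.6, "twist": 0, "hand": 0.5},
  {"tx": 0.05, "ty": 0, "tz": -5.6, "twist": 0, "hand": 0.5},
  {"tx": 0.05, "ty": 0, "tz": -5.6, "twist": 0, "hand": 0.5},
  {"tx": 0.05, "ty": 0, "tz": -5.6, "twist": 0, "hand": 0.5},
], force=40)

```text
clock: 13.57
tcp_pos: [0.5507, 0.1616, 0.0659]
eef_rot: [0.716, 0.698, 0.002, 0.001]
force: [-0.6, -1.0, 6.1]
gripper_width: 0.0094
```

Call:
play_rows([
  {"tx": 0, "ty": 0, "tz": 0, "twist": 0, "hand": 0.5},
  {"tx": 0, "ty": 0, "tz": 0.7, "twist": 0, "hand": 0.5},
  {"tx": 0, "ty": 0, "tz": 1.5, "twist": 0, "hand": 0.5},
  {"tx": 0, "ty": 0, "tz": 2.5, "twist": 0, "hand": 0.5},
])

```text
clock: 13.9
tcp_pos: [0.5486, 0.1612, 0.0888]
eef_rot: [0.716, 0.698, -0.0, -0.0]
force: [0.3, -0.1, -1.4]
gripper_width: 0.0093
```

```bash
python3 - <<'E'
from h import *
s=telemetry.state(); print(s['tcp_pos'],s['eef_rot'],s['force'],s['gripper_width'])
c,im=grab('wrist','w8')
E
```

```text
[0.54863139 0.16118059 0.0888094 ] [ 7.16406506e-01  6.97683105e-01 -4.85238011e-05 -6.33996611e-06] [ 0.3294619  -0.14767974 -1.3674334 ] 0.009298678373015942
```

View pics/w8.png

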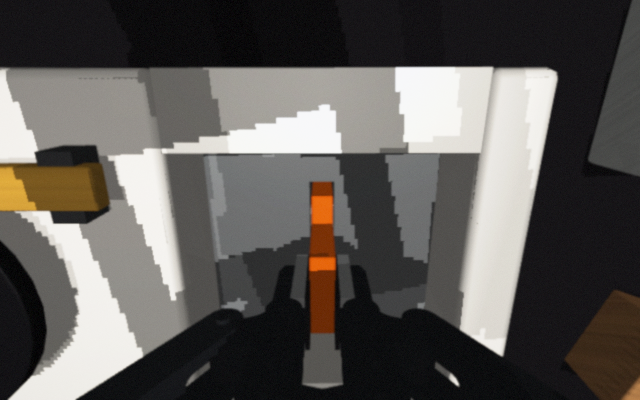

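The plate is held and rising. Continuing straight up.

Call:
play_rows([
  {"tx": 0, "ty": 0, "tz": 2, "twist": 0, "hand": 0.5},
  {"tx": 0, "ty": 0, "tz": 4, "twist": 0, "hand": 0.5},
  {"tx": 0, "ty": 0, "tz": 6, "twist": 0, "hand": 0.5},
  {"tx": 0, "ty": 0, "tz": 8.5, "twist": 0, "hand": 0.5},
  {"tx": 0, "ty": 0, "tz": 11, "twist": 0, "hand": 0.5},
  {"tx": 0, "ty": 0, "tz": 13.5, "twist": 0, "hand": 0.5},
  {"tx": 0, "ty": 0, "tz": 16, "twist": 0, "hand": 0.5},
  {"tx": 0, "ty": 0, "tz": 18, "twist": 0, "hand": 0.5},
  {"tx": 0, "ty": 0, "tz": 18.5, "twist": 0, "hand": 0.5},
  {"tx": 0, "ty": 0, "tz": 18.5, "twist": 0, "hand": 0.5},
])

```text
clock: 14.78
tcp_pos: [0.5497, 0.1615, 0.2756]
eef_rot: [0.716, 0.698, 0.002, 0.001]
force: [0.5, -0.1, -0.9]
gripper_width: 0.0091
```

```bash
python3 - <<'E'
from h import *
s=telemetry.state(); print(s['tcp_pos'],s['eef_rot'],s['force'],s['gripper_width'],s['q'])
c,im=grab('wrist','w9'); c,im=grab('scene','s4')
cv2.imwrite('pics/s4z.png',cv2.resize(im[60:260,250:430,::-1],None,fx=3,fy=3))
E
```

```text
[0.5497032 0.1614902 0.2756288] [0.71635144 0.69773626 0.00183554 0.00116471] [ 0.47271516 -0.08541673 -0.94535431] 0.00913007160142408 [ 1.96224515e-01  3.84298173e-02  1.50512243e+00  4.60232451e-05
  1.59369289e+00 -1.34824400e+00]
```

View pics/s4z.png

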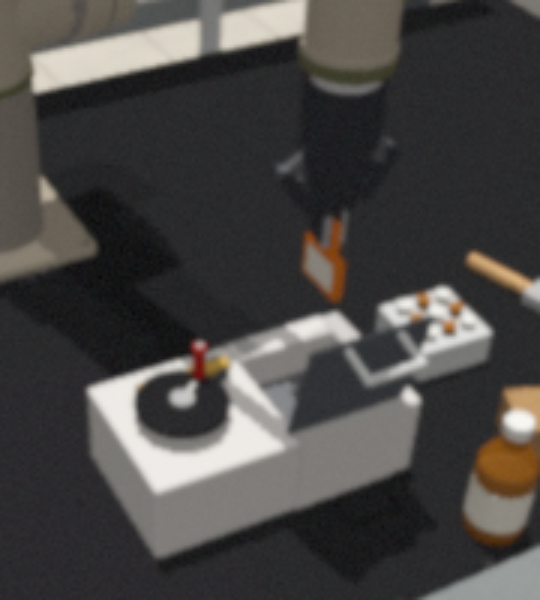

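View pics/w9.png

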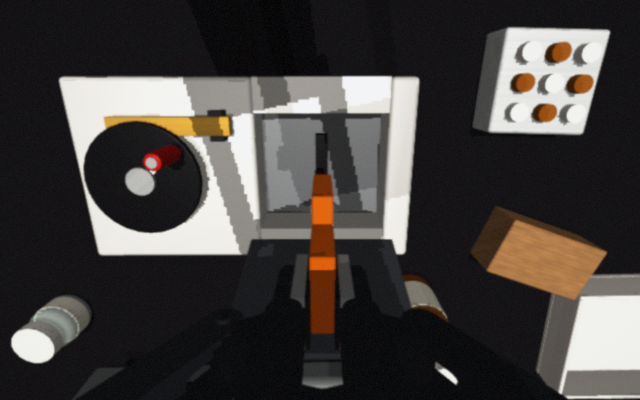

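Plate out, flap open, and the knob and bolt have stayed put. Now the transfer to the reader.

Call:
play_rows([
  {"tx": -0.1, "ty": -1, "tz": 0, "twist": 0, "hand": 0.5},
  {"tx": -0.4, "ty": -3, "tz": 0, "twist": 0, "hand": 0.5},
  {"tx": -0.7, "ty": -5.5, "tz": 0, "twist": 0, "hand": 0.5},
  {"tx": -1, "ty": -8, "tz": 0, "twist": 0, "hand": 0.5},
  {"tx": -1.3, "ty": -10.5, "tz": 0, "twist": 0, "hand": 0.5},
  {"tx": -1.6, "ty": -13, "tz": 0, "twist": 0, "hand": 0.5},
  {"tx": -1.9, "ty": -15.5, "tz": 0, "twist": 0, "hand": 0.5},
  {"tx": -2.2, "ty": -18, "tz": 0, "twist": 0, "hand": 0.5},
  {"tx": -2.5, "ty": -20.5, "tz": 0, "twist": 0, "hand": 0.5},
  {"tx": -2.8, "ty": -23, "tz": 0, "twist": 0, "hand": 0.5},
])

```text
clock: 15.72
tcp_pos: [0.5192, -0.0704, 0.2711]
eef_rot: [0.716, 0.698, -0.001, -0.001]
force: [0.1, 0.3, -1.9]
gripper_width: 0.0093
```

Call:
play_rows([
  {"tx": -0.3, "ty": -2.5, "tz": 0, "twist": 0, "hand": 0.5},
  {"tx": -0.6, "ty": -5, "tz": 0, "twist": 0, "hand": 0.5},
  {"tx": -0.9, "ty": -7.5, "tz": 0, "twist": 0, "hand": 0.5},
  {"tx": -1.2, "ty": -10, "tz": 0, "twist": 0, "hand": 0.5},
  {"tx": -1.5, "ty": -12.5, "tz": 0, "twist": 0, "hand": 0.5},
  {"tx": -1.8, "ty": -15, "tz": 0, "twist": 0, "hand": 0.5},
  {"tx": -2.1, "ty": -17.5, "tz": 0, "twist": 0, "hand": 0.5},
  {"tx": -2.4, "ty": -20, "tz": 0, "twist": 0, "hand": 0.5},
  {"tx": -2.7, "ty": -22.4, "tz": 0, "twist": 0, "hand": 0.5},
  {"tx": -2.8, "ty": -23.4, "tz": 0, "twist": 0, "hand": 0.5},
])

```text
clock: 16.55
tcp_pos: [0.4906, -0.3056, 0.2708]
eef_rot: [0.717, 0.697, -0.001, -0.001]
force: [0.3, -0.4, -1.6]
gripper_width: 0.009
```

Call:
play_rows([
  {"tx": 0, "ty": 0, "tz": -1.5, "twist": 0, "hand": 0.5},
  {"tx": 0, "ty": 0, "tz": -3, "twist": 0, "hand": 0.5},
  {"tx": 0, "ty": 0, "tz": -4.5, "twist": 0, "hand": 0.5},
  {"tx": 0, "ty": 0, "tz": -6, "twist": 0, "hand": 0.5},
  {"tx": 0, "ty": 0, "tz": -7, "twist": 0, "hand": 0.5},
  {"tx": 0, "ty": 0, "tz": -7, "twist": 0, "hand": 0.5},
  {"tx": 0, "ty": 0, "tz": -7, "twist": 0, "hand": 0.5},
])

```text
clock: 17.13
tcp_pos: [0.492, -0.3023, 0.202]
eef_rot: [0.716, 0.698, -0.0, -0.001]
force: [-0.7, 0.0, -1.6]
gripper_width: 0.0093
```

```bash
python3 - <<'E'
from h import *
s=telemetry.state(); print(s['tcp_pos'],s['eef_rot'],s['force'],s['gripper_width'],s['q'])
c,im=grab('wrist','w10'); c,im=grab('scene','s5'); c,im=grab('top','t5')
E
```

```text
[ 0.49195445 -0.30225691  0.20196731] [ 7.16369299e-01  6.97720188e-01 -1.91029245e-04 -1.23650878e-03] [-0.69339748  0.02847111 -1.60576898] 0.00929962270487594 [-6.39741112e-01  8.70293420e-02  1.58835494e+00  1.39992543e-05
  1.46871069e+00 -2.18416427e+00]
```

View pics/w10.png

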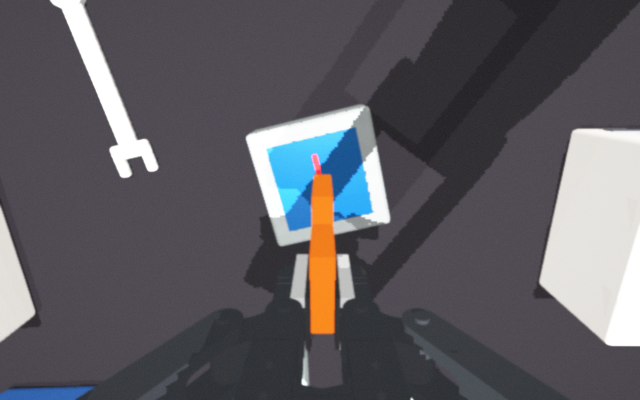

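View pics/s5.png

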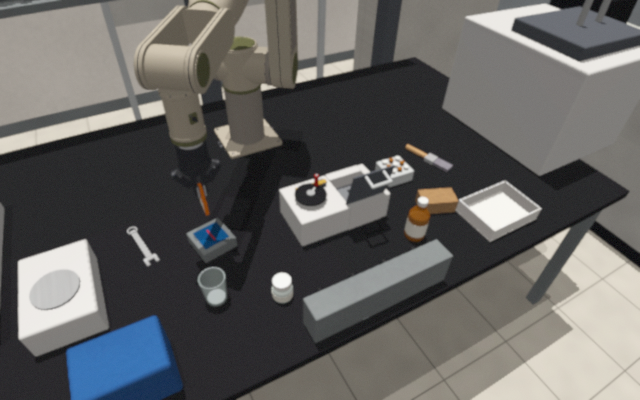

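View pics/t5.png

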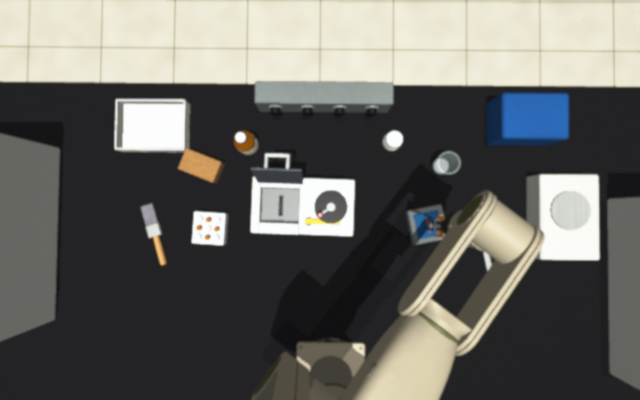

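The wrist view shows the plate over the blue window, whose corners are near (268,149), (355,128), (372,212) and (288,231). Other things are unmoved. I'll measure.

```bash
python3 - <<'E'
from h import *
c,im=load('w10'); W=onz(c,[[268,149],[355,128],[372,212],[288,231]],.041); print(W,W.mean(0))
print('plate bottom near-edge in wrist, tops', onz(c,[[322,175]],.141))
c,im=load('s5'); a,b=np.array(proj(c,[[.522,-.302,.145],[.462,-.302,.145]])); print(a,b,proj(c,[.492,-.302,.19]))
cv2.imwrite('pics/s5z.png',cv2.resize(im[165:265,160:260,::-1],None,fx=6,fy=6,interpolation=cv2.INTER_CUBIC))
c,im=load('s5'); hsv=cv2.cvtColor(im,cv2.COLOR_RGB2HSV);m=cv2.inRange(hsv,(3,130,60),(18,255,255));p=np.argwhere(m[165:225,185:225])+[165,185]; print(p[-4:],p.min(0))
for n in (0,):
    pass
E
```

```text
[[ 0.4616006  -0.34760229  0.041     ]
 [ 0.44569859 -0.27221206  0.041     ]
 [ 0.52213451 -0.25635868  0.041     ]
 [ 0.53889693 -0.33464757  0.041     ]] [ 0.49208266 -0.30270515  0.041     ]
plate bottom near-edge in wrist, tops [[ 0.46164684 -0.30093175  0.141     ]]
[208.52665453 216.37484375] [202.2442757  203.13562934] [[202.66198426 197.91126525]]
[[214 208]
 [214 209]
 [215 206]
 [215 207]] [183 197]
```

View pics/s5z.png

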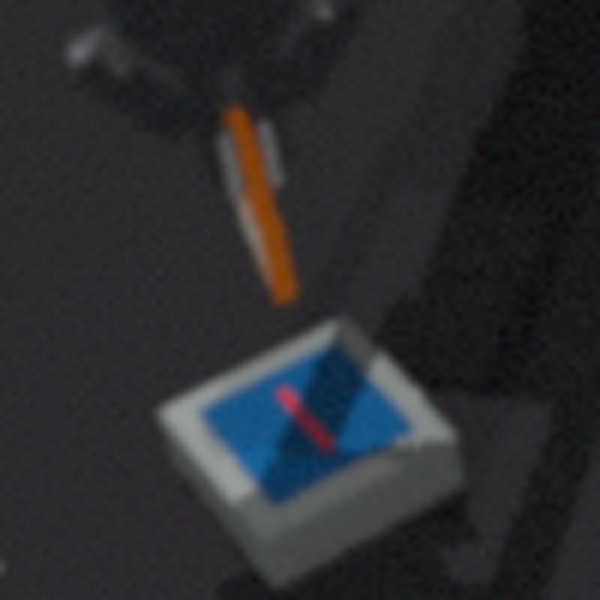

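The window centre is (0.492, −0.3025) in both views. The plate centre is about (0.492, −0.302) and its bottom is at about 0.148, so I'll lower it slightly and settle.

Call:
play_rows([
  {"tx": 0, "ty": 0, "tz": -0.3, "twist": 0, "hand": 0.5},
  {"tx": 0, "ty": 0, "tz": -0.6, "twist": 0, "hand": 0.5},
  {"tx": 0, "ty": 0, "tz": -0.6, "twist": 0, "hand": 0.5},
  {"tx": 0, "ty": 0, "tz": -0.6, "twist": 0, "hand": 0.5},
  {"tx": 0, "ty": 0, "tz": -0.6, "twist": 0, "hand": 0.5},
  {"tx": 0, "ty": 0, "tz": -0.6, "twist": 0, "hand": 0.5},
  {"tx": 0, "ty": 0, "tz": -0.6, "twist": 0, "hand": 0.5},
  {"tx": 0, "ty": 0, "tz": -0.6, "twist": 0, "hand": 0.5},
])

```text
clock: 17.95
tcp_pos: [0.4927, -0.3028, 0.1972]
eef_rot: [0.716, 0.698, 0.0, 0.0]
force: [1.3, 0.3, -1.1]
gripper_width: 0.0093
```

```bash
python3 - <<'E'
from h import *
s=telemetry.state(); print(s['tcp_pos'],s['eef_rot'],s['force'],np.abs(s['joint_velocities']).max(),s['gripper_width'])
c,im=grab('top','t6'); cv2.imwrite('pics/t6z.png',cv2.resize(im[140:245,240:365,::-1],None,fx=5,fy=5,interpolation=cv2.INTER_CUBIC))
k=onz(c,[[240+0,140]],.166)
E
```

```text
[ 0.49272852 -0.30283845  0.19716708] [7.16398050e-01 6.97691786e-01 6.04738019e-06 7.49215976e-05] [ 1.29793435  0.32442855 -1.14978589] 0.002512386349797687 0.009265021596279191
```

View pics/t6z.png

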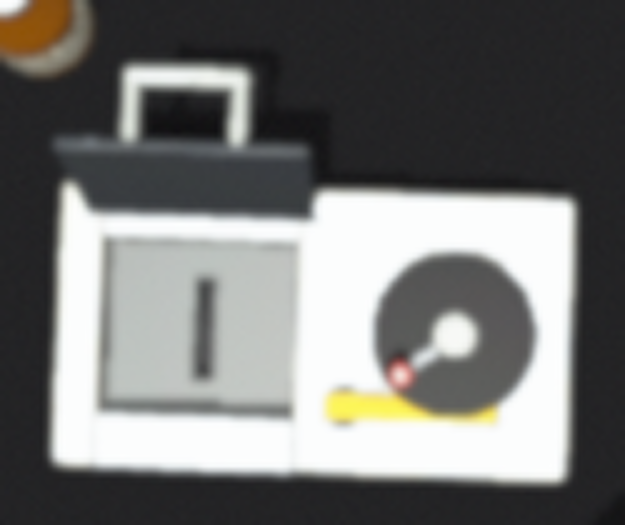

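```bash
python3 - <<'E'
from h import *
c,im=load('t6')
k=onz(c,[[240+401/5,140+373/5]],.166)[0]; d=k[:2]-[.543,.0065]; print(k,np.linalg.norm(d),np.degrees(np.arctan2(d[1],d[0])))
print('bolt',onz(c,[[240+327/5,140+406/5]],.115),'flap side',onz(c,[[240+312/5,140+215/5]],.106))
E
```

```text
[0.51909901 0.03682513 0.166     ] 0.03861179889500007 128.24368625395093
bolt [[0.4988586  0.08096593 0.115     ]] flap side [[0.61359301 0.09153464 0.106     ]]
```

```bash
python3 -c "
from plant import r
print(r.hand_in())"
```

```text
the job is handed in; nothing more can be done
None
```

I did every step in the order asked and handed the job in at about 18 s of simulated time. `r.hand_in()` reports no verdict, so the outcome below rests on my own checks.

- **Wheel:** I turned it about 398° clockwise by the red knob, until about 23 N of resistance marked the stop. After letting go, the knob sits within about 1° of that position once the top camera's offset is allowed for; uncorrected, that camera reads about 3° short. The bolt end is about 7–10 mm clear of the flap edge.
- **Flap:** I lifted it to about 1.77 rad, a little past upright. It was still open in the last picture.
- **Plate:** I drew it straight up and it is still held, at a 9.3 mm opening with 40 N grip. It is upright and within about 1 mm of the window centre at (0.492, −0.3025), which the top and wrist views agree on. Its bottom edge is about 10.2 cm above the window, from the scene picture and the grasp height, good to a few millimetres.
- **At the end:** the arm was essentially still, with about 1–2 N at the wrist, mostly the plate's weight. In the last pictures the other things on the bench appear unmoved.

One early reading disagreed. The centre of the housing's box put the wheel axis about 11 mm off. I used the wheel and flap positions instead, and those matched their given sizes.

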